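# Put the long cake mould under the bench screw press

### The arm

A 7-joint arm with a two-finger parallel gripper is mounted at the origin on the work surface. World frame = base frame: x ahead of the robot, y to its left, z up, the work surface at z = 0. Lengths are in m, angles in rad, forces in N, time in s.
With the tool pointing down it reaches from about 0.4 to 0.85 m from the base axis. Payload 4.5 kg.
Tool frame: the origin (TCP) lies between the finger pads; the fingertips stand 11 mm ahead of it and the grasp point (between the pads) lies 8 mm behind it (r.nose_length is the distance from the TCP to the fingertips, in m); z points along the fingers, y is the line along which they close (so a half turn about z gives the same grasp; the last joint's range is limited). The gripper opens to 88 mm and grips with 3 to 60 N. Pads are 18 mm wide; open, the fingers measure 123 mm over their backs; the gripper's body (75 mm by 187 mm) begins 45 mm behind the grasp point.
Start: joints at [-1.144, 0.689, -0.195, 1.565, 0.157, 0.902, -0.215], TCP at [0.239, 0.577, 0.25] pointing down, gripper open.
Joint ranges: [-3.01, 3.01], [-0.46, 2.08], [-1.47, 1.51], [0.13, 2.56], [-1, 4.14], [0.04, 2.09], [-2.66, 2.66]. Speed limits (rad/s): [2.57, 2.57, 3.14, 3.14, 3.14, 3.14, 3.14].

### API

Orientations are given as a unit quaternion [x, y, z, w].
In Python, from plant import get_state, snapshot, camera_model, r gives the robot as it stands.
- The arm moves only by the shell command python3 -m inch 'ROWS' [FORCE]. ROWS is text: rows parted by semicolons, each of 7 numbers parted by spaces: the opening, from -1 (shut) to 1 (fully open), then the shift along the tool's x, y, z in m, then the turn, a rotation vector about the tool's x, y, z in rad. A call has 1 to 20 rows; each row shifts and turns the commanded pose from where the row before left it, along the tool's axes as they then stand; what a row does not reach is not made up. A row lasts 1/12 s, in which the tool goes at most 41.7 mm and 7.16 degrees, less where a joint would pass 70% of its speed; a pose out of reach is approached as far as the arm can. A call is refused whole if a number of a shift passes 0.0417 or a number of a turn 0.125, either way. A call with a gripper value outside its range is refused whole. The fingers move at their own pace and stop on an object; FORCE is the grip in N (left out, the last holds). Time passes only in rows, so rows that do not move let the fingers close. It gives the time, the measured TCP pose, the force, the opening and the grip force at its end, in the units of the state.
- get_state(): the state, without advancing time (a new reading comes with each control period).
- snapshot(name): name is "scene" or "top"; returns (picture, depth): 420x560x3 uint8, red, green, blue; 420x560 float32, m along the optical axis (not along the pixel's ray), 0 where there is no reading.
- camera_model(name): a dict with "intrinsics" (3x3 intrinsics, pixels), "dist" ([k1, k2, p1, p2, k3] as OpenCV has them; the pictures are not rectified), "view" (4x4, takes a point from world to camera coordinates). Camera axes: x right, y down, z forward; pixel columns grow to the right and rows downward; lengths in m; the calibration is good to about 2 mm. A picture is of the moment at which its call begins. camera_model takes no time and is no camera call.
- r.finish_job(): hands the job in; it is judged then, once.
The state is a dict: "clock": time; "q": joint angles; "qd": joint speeds; "joint_torque": joint torques, N m; "tool_pos": TCP position; "eef_rot": TCP orientation; "contact_force": force on the tool from outside, world axes, zero at the start; "moment": the same for the moment, N m; "opening": opening from 0.0 (shut) to 1.0 (fully open); "finger_force": force on a finger pad.
Only numpy, scipy, OpenCV 4.12 (cv2) and the standard library are available. Lean on these libraries where they do the work, as an engineer would, in place of code of your own. Each camera call takes 0.05 s, during which the arm holds its last target. There are 200 camera calls.

### The job

Get the long wooden mould under the screw press: pull the press's carriage all the way out to its front stop, set the long mould down in the carriage tray so that it lies flat between the lips, and push the carriage fully home against the rear stop under the platen. Then wind the handwheel clockwise (seen from above), about one full turn, until it stops and the platen bears firmly on the mould. Keep the mould upright throughout, and leave the square mould, the tub and the knife alone.

Things in the scene. Friction and masses are not known exactly. Their poses are not given: they have to be found in the camera images.
- press: Bench screw press of grey steel, fixed to the table. Origin on the table, straight below the platen and wheel axis. Its y runs along the slide; the carriage comes out to -y. Base plate 220 mm (x) by 360 mm (y, -270 to +90), columns at x = +-88 mm (28 mm in x, 50 mm in y), cross beam 150 to 178 mm high over y = -28 to +28 mm. All heights here are above the table.
- carriage (a joint): Carriage slide, m: 0 = fully home at the rear stop, tray centred under the platen; 0.17 = fully out at the front stop. It grows as the carriage moves to the press's -y. Friction about 2.5 N.
- tray_floor (a point): Centre of the carriage tray's floor, 36 mm high. The aluminium tray is clear 76 mm in the press's x by 136 mm in its y, inside lips 8 mm high and 8 mm thick. The frame is parallel to the press's.
- carriage_grip (a point): Point to grip on the carriage's upright dark wooden block, 24 mm (press x) by 30 mm (press y), standing from 34 to 96 mm high, 130 mm from the tray centre towards the press's -y; this point is on its centre line, 70 mm high.
- wheel (a joint): Handwheel on a vertical axis on top of the press, rad: grows as it turns clockwise seen from above. 0 = platen fully up, 6.6 = hard stop. The platen goes down 3.66 mm per rad and meets a 60 mm high mould in the tray at about 6.0 rad. It starts near 0, stays where it is left and takes about 4 N at the spinner knob to turn, more once the platen bears.
- wheel_hub (a point): Point on the handwheel's axis, 225 mm high, level with the middle of the spinner knob. The wheel's steel rim has a 60 mm radius (tube 14 mm thick) and its top is 197 mm high.
- spinner_grip (a point): Middle of the upright dark wooden spinner knob on the wheel's rim, 60 mm from the axis, 225 mm high. The knob is round, 26 mm in diameter, from 197 to 247 mm high, and revolves freely on its own pin, so the hand need not turn with the wheel.
- platen: Steel pressing plate 56 mm (press x) by 100 mm (press y) by 12 mm thick on a stiff rubber buffer, origin at the centre of its underside, which is 118 mm high when fully up.
- long_mould: The mould to press: closed wooden box with two flush steel straps, 60 mm (its x) by 120 mm (its y) by 60 mm high, 0.5 kg or so; origin at the centre of its underside. It stands on the table to the robot's right. Its y goes along the press's y in the tray.
- square_mould: Bystander: a similar strapped wooden mould but short and square, 60 by 60 by 60 mm, origin at the centre of its underside. It and the long mould may stand in either order.
- tub: Bystander: clear open plastic tub, 120 by 180 by 75 mm high, origin at the centre of its underside.
- knife: Bystander: kitchen knife lying flat along its y, about 240 mm long, steel blade and black handle.
Not all that is in view belongs to the job. Leave any blue look-alike of the long_mould alone.

How it is judged:
On the way, in this order (a step that is already met when the one before it is completed fails the run):
1. the carriage is pulled out to its front stop (within 10 mm) (value of joint carriage above 0.16 m), for 0.1 s.
2. the long mould lies flat in the tray, let go of (horizontal distance between long_mould and tray_floor below 0.014 m and z of long_mould in the frame of tray_floor between -0.004 and 0.004 m and angle between long_mould's own z axis and vertical below 0.06 rad and contact force between the fingers and long_mould below 0.2 N), for 0.2 s.
3. the carriage is fully home (within 6 mm), the mould still flat in the tray (horizontal distance between long_mould and tray_floor below 0.014 m and z of long_mould in the frame of tray_floor between -0.004 and 0.004 m and angle between long_mould's own z axis and vertical below 0.06 rad and value of joint carriage below 0.006 m), for 0.2 s.
4. the handwheel is wound down by a full turn (past 6.1 rad) and the platen bears on the mould (all of step 3 and value of joint wheel above 6.1 rad and contact force between platen and long_mould above 3 N), for 0.2 s.
At the end, for the whole second after the job is handed in: The carriage is home within 6 mm of the rear stop; the long mould lies flat in its tray (underside within 4 mm of the tray floor, within 14 mm of its centre, tilted less than 0.06 rad) and at rest; the handwheel stands past 6.1 rad and the platen presses on the mould with more than 3 N (all of step 4 and linear speed of long_mould below 0.02 m/s); the robot touches nothing.
It fails at once if the long mould is tipped over (more than 0.5 rad) (angle between long_mould's own z axis and vertical above 0.5 rad).
It fails at once if the square mould, the tub or the knife is moved by more than 30 mm (distance of any of square_mould, tub, knife from where it was at the start of the episode above 0.03 m).
It also fails if it takes over 72 s, if anything falls off the work surface, if the arm or the gripper's body presses on something with over 40 N, if the wrist force passes 120 N, or if a joint passes its speed limit or range.

## Working session

There is one attempt and no reset: what is moved stays moved. The work goes in short steps, Python scripts to look and compute and a shell command to move; the robot and the scene stay as the last step left them, time stands still between calls to the robot, and variables do not carry over. Pictures are saved under pics/ and viewed, at most 10 in all, crops included, and the job is handed in when it is done.

```bash
ls; mkdir -p pics
python3 - <<'E'
from plant import get_state,snapshot,camera_model,r
import cv2,numpy as np
for n in("scene","top"):
    p,d=snapshot(n); np.savez("/tmp/"+n,p=p,d=d); cv2.imwrite(f"pics/{n}0.png",p[...,::-1])
    c=camera_model(n); print(np.round(c["intrinsics"],1).tolist(),c["dist"],np.round(c["view"],3).tolist())
print(get_state())
E
```

```text
pics
[[396.4, 0.0, 283.3], [0.0, 396.4, 210.1], [0.0, 0.0, 1.0]] [-0.11578025  0.          0.          0.          0.        ] [[-0.004, 1.0, -0.012, 0.136], [0.779, -0.005, -0.627, -0.389], [-0.627, -0.012, -0.779, 1.577], [0.0, 0.0, 0.0, 1.0]]
[[390.1, 0.0, 275.5], [0.0, 390.1, 209.0], [0.0, 0.0, 1.0]] [0.01861549 0.         0.         0.         0.        ] [[-0.01, -1.0, -0.003, -0.109], [-0.987, 0.01, -0.162, 0.622], [0.162, 0.002, -0.987, 1.101], [0.0, 0.0, 0.0, 1.0]]
{'clock': 0.1, 'q': array([-1.14419707,  0.68992737, -0.19452526,  1.56624776,  0.15729807,
        0.90250975, -0.21510534]), 'qd': array([-0.00022164, -0.00212543,  0.00110562, -0.00346339, -0.00040477,
       -0.00027634,  0.00066334]), 'joint_torque': array([-3.54266616e-03, -5.28504360e+01, -1.27152666e+00, -1.53839296e+01,
       -5.25267748e-02,  1.94258355e-03,  4.03497438e-05]), 'tool_pos': array([0.23905703, 0.57686652, 0.24897129]), 'eef_rot': array([ 1.95102733e-01,  9.80782443e-01, -8.43661979e-04, -1.07488374e-04]), 'contact_force': array([0.45495375, 0.04954824, 0.2013902 ]), 'moment': array([ 0.02831686, -0.02135197, -0.01370701]), 'finger_force': 0.0, 'opening': 1.0026204856844199}
```

View pics/scene0.png

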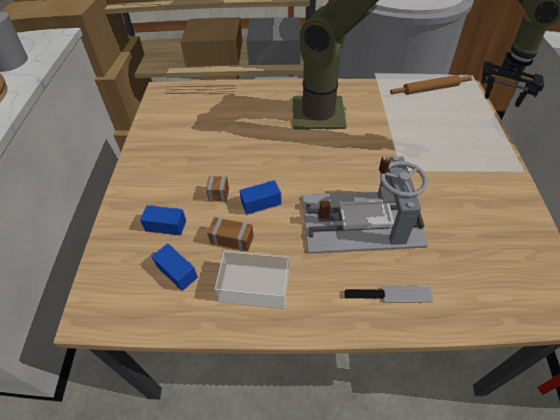

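View pics/top0.png

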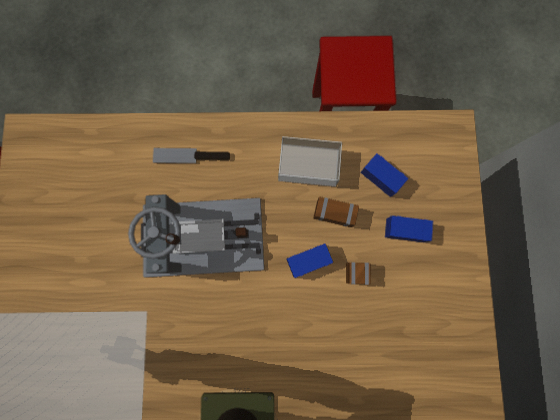

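The top view shows the press with its wheel at (155,233), the knob near (172,240) and the carriage block at (241,232). The long mould is at (336,212) and the square one at (359,273). There are three blue decoys, and the tub is at (310,160), close to the long mould. The press's -y points to image right, which is world -y.

```bash
cat > h.py <<'E'
import numpy as np,cv2
from plant import get_state,snapshot,camera_model,r
def cloud(n,p=None,d=None):
    if d is None: p,d=snapshot(n)
    c=camera_model(n); h,w=d.shape
    u,v=np.meshgrid(np.arange(w),np.arange(h))
    a=cv2.undistortPoints(np.stack([u,v],-1).reshape(-1,1,2).astype(float),c["intrinsics"],c["dist"]).reshape(h,w,2)
    P=np.concatenate([a*d[...,None],d[...,None]],-1); V=c["view"]
    W=(P-V[:3,3])@V[:3,:3]; W[d==0]=np.nan
    return p,W
def rect(W,m):
    (c,s,a)=cv2.minAreaRect((W[m][:,:2]*1000).astype(np.float32)); return m.sum(),np.round(c,1),np.round(s,1),round(a,1)
def sub(W,u0,u1,v0,v1,z0,z1):
    m=np.zeros(W.shape[:2],bool); m[v0:v1,u0:u1]=True
    return m&(W[...,2]>z0)&(W[...,2]<z1)
E
python3 - <<'E'
from h import *
f=np.load("/tmp/top.npz");p,W=cloud("top",f["p"],f["d"])
def show(n,*a):
    m=sub(W,*a); print(n,rect(W,m),np.round(np.median(W[m],0),3))
show("long",310,362,195,230,.05,.07)
show("sq",345,375,258,290,.05,.07)
show("blueNear",285,335,242,280,.05,.08)
show("tub",270,345,130,190,.04,.09)
show("block",230,252,220,245,.085,.105)
show("wheel",120,190,200,265,.18,.205)
show("knob",120,190,200,265,.235,.26)
show("base",135,275,190,285,.004,.03)
show("beam",135,180,190,285,.14,.185)
show("tray",172,230,212,258,.028,.05)
f=np.load("/tmp/scene.npz");p,W=cloud("scene",f["p"],f["d"])
print("scene")
show("long",205,258,212,252,.05,.07)
show("knob",370,430,150,200,.235,.26)
show("wheel",370,435,150,205,.18,.205)
show("block",315,335,195,220,.085,.105)
for n in [(240,232),(172,240),(153,232)]:
  pass
E
```

```text
long (np.int64(856), array([ 613.9, -294.5]), array([120.4,  61.3]), 75.9) [ 0.614 -0.294  0.06 ]
sq (np.int64(458), array([ 430.7, -352.2]), array([59.9, 59.2]), 89.7) [ 0.429 -0.352  0.06 ]
blueNear (np.int64(881), array([ 471.3, -212.1]), array([ 60.8, 119.8]), 20.8) [ 0.47  -0.212  0.06 ]
tub (np.int64(697), array([ 769.5, -219. ]), array([179.8, 122.3]), 83.9) [ 0.782 -0.227  0.067]
block (np.int64(89), array([551.7, -15.2]), array([28.5, 22.5]), 89.8) [ 0.552 -0.016  0.095]
wheel (np.int64(1153), array([547. , 197.9]), array([146.3, 137.1]), 41.0) [0.54  0.197 0.195]
knob (np.int64(55), array([520. , 138.4]), array([27.4, 23.3]), 6.3) [0.518 0.135 0.244]
base (np.int64(4854), array([546.7, 102.2]), array([424.8, 285.7]), 89.5) [0.526 0.032 0.014]
beam (np.int64(1284), array([540.8, 194.5]), array([205.9,  55.8]), 2.6) [0.524 0.189 0.177]
tray (np.int64(1508), array([560.5, 106. ]), array([123.8, 166.5]), 3.7) [0.545 0.103 0.037]
scene
long (np.int64(779), array([ 615.2, -288.3]), array([121.2,  64.1]), 76.4) [ 0.619 -0.287  0.061]
knob (np.int64(53), array([524.7, 143.8]), array([25.2, 22.4]), 64.8) [0.529 0.143 0.246]
wheel (np.int64(1027), array([536.7, 196.5]), array([183.7, 131.4]), 28.0) [0.548 0.201 0.196]
block (np.int64(91), array([554.6,  -9.7]), array([27.3, 30.4]), 11.8) [ 0.558 -0.01   0.096]
```

Run:
```python
from h import *
for n,box in(("top",(135,275,190,285)),("scene",(295,435,150,260))):
    f=np.load(f"/tmp/{n}.npz");p,W=cloud(n,f["p"],f["d"])
    z=W[sub(W,*box,.006,.025)][:,2]; z0=np.median(z)
    m=sub(W,*box,z0-.004,z0+.004); m=cv2.morphologyEx(m.astype(np.uint8),cv2.MORPH_OPEN,np.ones((3,3)))>0
    print(n,z0,rect(W,m))
    b=sub(W,*box,.17,.183)&(abs(W[...,0]-.54)<.125); print("beam",rect(W,b))
    w=sub(W,*box,.188,.2)
    Q=W[w]; d=np.hypot(Q[:,0]-.541,Q[:,1]-.196); Q=Q[(d>.045)&(d<.075)]
    from scipy.optimize import least_squares
    s=least_squares(lambda a:np.hypot(Q[:,0]-a[0],Q[:,1]-a[1])-.06,[.541,.196],loss="soft_l1",f_scale=.005); print("rim",len(Q),s.x)
    f=sub(W,*box,.033,.0395); f=cv2.morphologyEx(f.astype(np.uint8),cv2.MORPH_OPEN,np.ones((3,3)))>0
    print("floor",rect(W,f)); 
    l=sub(W,*box,.0405,.048);print("lip",rect(W,l&(W[...,1]<.19)))
```

```text
top 0.013889088598147734 (np.int64(3257), array([545.2, 105.5]), array([221.7, 358.7]), 2.6)
beam (np.int64(1156), array([540.9, 194.4]), array([205.8,  55.7]), 2.6)
rim 638 [0.54037593 0.19356351]
floor (np.int64(637), array([546.1, 112.7]), array([ 78.5, 130.1]), 3.8)
lip (np.int64(362), array([515.3,  93.8]), array([222.1, 180.3]), 73.3)
scene 0.015477723541853049 (np.int64(2695), array([546.8, 110.8]), array([223.1, 357.5]), 3.4)
beam (np.int64(644), array([542.1, 201. ]), array([207.8,  55.8]), 3.1)
rim 494 [0.54540594 0.19942594]
floor (np.int64(647), array([542.2, 149.4]), array([ 71.8, 283. ]), 2.9)
lip (np.int64(399), array([527.7, 104.6]), array([231.8, 168.3]), 71.7)
```

```bash
cat >> h.py <<'E'
def to(x,y,z,yaw=None):
    "remaining shift in tool axes, and turn about tool z to bring tool y to world angle yaw"
    from scipy.spatial.transform import Rotation as R
    s=get_state(); Q=R.from_quat(s["eef_rot"]); 
    a=Q.apply([0,1,0]); ya=np.arctan2(a[1],a[0]); tz=Q.apply([0,0,1])
    t=None if yaw is None else -((yaw-ya+np.pi/2)%np.pi-np.pi/2)
    print("shift",np.round(Q.inv().apply(np.array([x,y,z])-s["tool_pos"]),4),"turn",t,"yaw",round(ya,4),"z",np.round(tz,3),"q",np.round(s["q"],2))
E
R='1 0 0 -.01 0 0 .113'; python3 -m inch '1 0 0 -.01 0 0 .113;1 0 0 -.01 0 0 .113;1 0 0 -.01 0 0 .113;1 0 0 -.01 0 0 .113;1 0 0 -.01 0 0 .113;1 0 0 -.01 0 0 .113;1 0 0 -.01 0 0 .113;1 0 0 -.01 0 0 .113;1 0 0 -.01 0 0 .113;1 0 0 -.01 0 0 .113' && python3 -c "
from h import *
to(.5525,-.0125,.25,.05)"
```

```text
clock: 0.93
tool_pos: [0.239, 0.5771, 0.3497]
eef_rot: [0.692, 0.722, -0.001, 0.0]
contact_force: [-0.2, -0.3, -0.4]
opening: 1.001
finger_force: 0.0
shift [-0.6023  0.2882  0.1002] turn -0.00743215149667531 yaw 0.0426 z [-0.001 -0.001 -1.   ] q [-1.33  0.59  0.14  1.44 -0.08  1.12 -1.13]
```

```bash
python3 -m inch '1 -.03 .0144 0 0 0 -.007;1 -.03 .0144 0 0 0 0;1 -.03 .0144 0 0 0 0;1 -.03 .0144 0 0 0 0;1 -.03 .0144 0 0 0 0;1 -.03 .0144 0 0 0 0;1 -.03 .0144 0 0 0 0;1 -.03 .0144 0 0 0 0;1 -.03 .0144 0 0 0 0;1 -.03 .0144 0 0 0 0;1 -.03 .0144 0 0 0 0;1 -.03 .0144 0 0 0 0;1 -.03 .0144 0 0 0 0;1 -.03 .0144 0 0 0 0;1 -.03 .0144 0 0 0 0;1 -.03 .0144 0 0 0 0;1 -.03 .0144 0 0 0 0;1 -.03 .0144 0 0 0 0;1 -.03 .0144 0 0 0 0;1 -.03 .0144 0 0 0 0' && python3 -c "
from h import *
to(.5525,-.0125,.064,.05)"
```

```text
clock: 2.6
tool_pos: [0.5598, -0.0074, 0.3494]
eef_rot: [0.687, 0.726, -0.0, -0.0]
contact_force: [-0.1, 0.6, -0.0]
opening: 0.995
finger_force: 0.0
shift [-0.0048 -0.0073  0.2854] turn 0.005114202415989144 yaw 0.0551 z [-0.001  0.    -1.   ] q [-0.18  0.49  0.19  1.64 -0.1   1.02  0.09]
```

```bash
python3 -m inch '1 -.005 -.0073 .03 0 0 .005;1 0 0 .03 0 0 0;1 0 0 .03 0 0 0;1 0 0 .03 0 0 0;1 0 0 .03 0 0 0;1 0 0 .03 0 0 0;1 0 0 .03 0 0 0;1 0 0 .03 0 0 0;1 0 0 .03 0 0 0;1 0 0 .015 0 0 0;1 0 0 0 0 0 0' && python3 -m inch '-1 0 0 0 0 0 0;-1 0 0 0 0 0 0;-1 0 0 0 0 0 0;-1 0 0 0 0 0 0;-1 0 0 0 0 0 0;-1 0 0 0 0 0 0;-1 0 0 0 0 0 0;-1 0 0 0 0 0 0' 25; python3 -c "
from h import *
p,d=snapshot('top');cv2.imwrite('pics/t1.png',cv2.resize(p[150:330,110:350,::-1],None,fx=3,fy=3))"
```

```text
clock: 3.52
tool_pos: [0.55, -0.0111, 0.0612]
eef_rot: [0.689, 0.725, -0.002, -0.003]
contact_force: [-0.6, -0.2, 0.0]
opening: 0.998
finger_force: 0.0
clock: 4.18
tool_pos: [0.5527, -0.0113, 0.0649]
eef_rot: [0.689, 0.725, 0.0, 0.0]
contact_force: [-0.1, -0.1, -0.0]
opening: 0.42
finger_force: 0.0
```

View pics/t1.png

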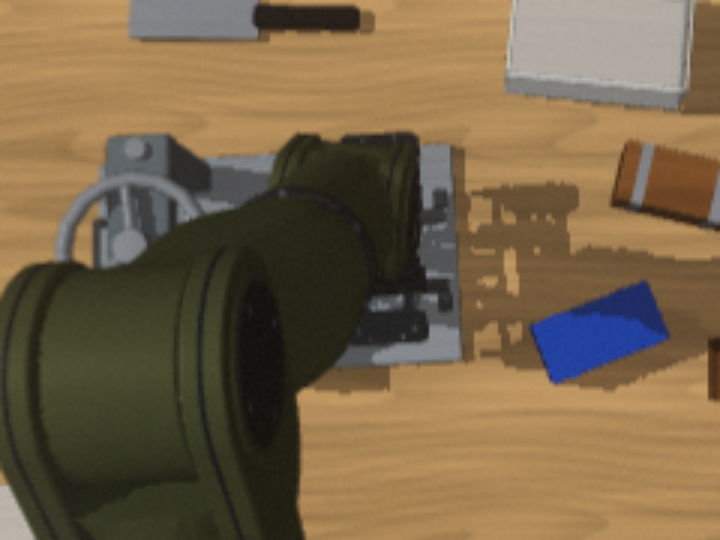

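The arm hides the block at about (390,260), and the fingers are still closing. I'll close further, then pull.

```bash
python3 -m inch '-1 0 0 0 0 0 0;-1 0 0 0 0 0 0;-1 0 0 0 0 0 0;-1 0 0 0 0 0 0' 30; python3 -m inch '-1 -.004 0 0 0 0 0;-1 -.009 0 0 0 0 0;-1 -.009 0 0 0 0 0;-1 -.009 0 0 0 0 0;-1 -.009 0 0 0 0 0;-1 -.009 0 0 0 0 0;-1 -.009 0 0 0 0 0;-1 -.009 0 0 0 0 0;-1 -.008 0 0 0 0 0;-1 -.006 0 0 0 0 0;-1 0 0 0 0 0 0'
```

```text
clock: 4.57
tool_pos: [0.5529, -0.0113, 0.0647]
eef_rot: [0.689, 0.725, 0.0, 0.0]
contact_force: [1.9, -0.9, -1.1]
opening: 0.271
finger_force: 30.0
clock: 5.48
tool_pos: [0.5571, -0.0952, 0.0647]
eef_rot: [0.69, 0.724, -0.0, 0.001]
contact_force: [3.3, -2.2, -3.2]
opening: 0.266
finger_force: 30.0
```

```bash
python3 -m inch '-1 -.004 0 0 0 0 0;-1 -.004 0 0 0 0 0;-1 -.002 0 0 0 0 0;-1 0 0 0 0 0 0' ; python3 -m inch '-1 -.003 0 0 0 0 0;-1 -.002 0 0 0 0 0;-1 0 0 0 0 0 0'
```

```text
clock: 5.82
tool_pos: [0.5573, -0.0988, 0.0647]
eef_rot: [0.688, 0.725, 0.001, -0.002]
contact_force: [3.1, 7.7, 1.0]
opening: 0.272
finger_force: 30.0
clock: 6.07
tool_pos: [0.5573, -0.099, 0.0647]
eef_rot: [0.687, 0.727, 0.003, -0.004]
contact_force: [3.2, 16.8, 2.8]
opening: 0.272
finger_force: 30.0
```

```bash
python3 -m inch '-1 .01 0 0 0 0 0;1 0 0 0 0 0 0;1 0 0 0 0 0 0;1 0 0 0 0 0 0;1 0 0 0 0 0 0;1 0 0 0 0 0 0;1 0 0 -.02 0 0 0;1 0 0 -.03 0 0 0;1 0 0 -.03 0 0 0;1 0 0 -.03 0 0 0;1 0 0 -.03 0 0 0;1 -.04 0 0 0 0 0;1 -.04 0 0 0 0 0;1 -.04 0 0 0 0 0;1 -.04 0 0 0 0 0;1 -.03 0 0 0 0 0;1 0 0 0 0 0 0'
python3 - <<'E'
from h import *
for n,box in(("top",(215,290,205,260)),("scene",(250,330,180,240))):
    p,W=cloud(n)
    cv2.imwrite(f'pics/{n}2.png',p[...,::-1])
    m=sub(W,*box,.088,.102)&(abs(W[...,1]+.1)<.03)&(abs(W[...,0]-.556)<.03); print("block",rect(W,m))
    m=sub(W,60,400,150,300,.055,.065)&(np.hypot(W[...,0]-.614,W[...,1]+.29)<.08)
    print("long",rect(W,m))
    m=(W[...,2]>.031)&(W[...,2]<.041)&(abs(W[...,1]-.027)<.064)&(abs(W[...,0]-.55)<.045)
    m=cv2.morphologyEx(m.astype(np.uint8),cv2.MORPH_OPEN,np.ones((3,3)))>0; print("floor",rect(W,m))
    m=(W[...,2]>.0405)&(W[...,2]<.049)&(abs(W[...,1]-.027)<.09)&(abs(W[...,0]-.55)<.06); print("lip",rect(W,m))
to(.6145,-.292,.2,-.243)
E
```

```text
clock: 7.48
tool_pos: [0.5637, -0.2974, 0.2049]
eef_rot: [0.693, 0.721, -0.003, 0.002]
contact_force: [-0.3, -1.2, -0.2]
opening: 1.0
finger_force: 0.0
block (np.int64(92), array([556.6, -99.5]), array([28.3, 23.4]), 89.5)
long (np.int64(504), array([ 619.2, -274.5]), array([78.9, 61.8]), 76.7)
floor (np.int64(1062), array([551. ,  27.4]), array([ 75.7, 128.7]), 2.5)
lip (np.int64(423), array([550.4,  30.3]), array([ 92.2, 151.9]), 3.0)
block (np.int64(74), array([557.4, -93.7]), array([26.3, 26.9]), 89.5)
long (np.int64(722), array([ 614.6, -288.9]), array([121.2,  64.6]), 75.5)
floor (np.int64(714), array([547.2,  29.8]), array([ 74.5, 120.9]), 1.3)
lip (np.int64(426), array([551.1,  35.7]), array([ 98.5, 150.5]), 2.9)
shift [-0.0052  0.0492  0.0043] turn 0.2890157719456239 yaw 0.046 z [-0.001 -0.    -1.   ] q [ 0.36  0.75  0.08  1.59 -0.07  0.8   0.51]
```

View pics/scene2.png

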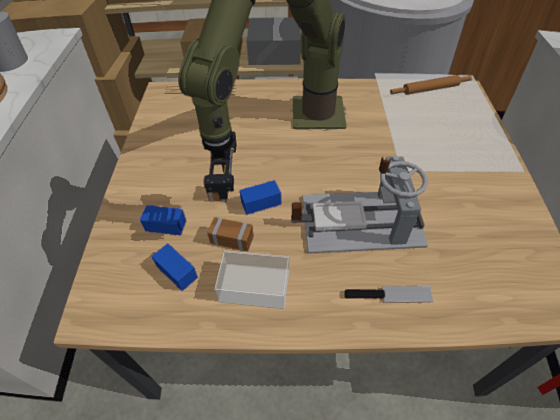

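The carriage is out, with its block at (298,212). The long mould at (230,234) is clear and untouched. Next I'll go over the mould, align and descend.

```bash
python3 -m inch '1 -.005 .025 0 0 0 0;1 0 .0245 0 0 0 0;1 0 0 0 0 0 .1;1 0 0 0 0 0 .1;1 0 0 0 0 0 .09;1 0 0 .03 0 0 0;1 0 0 .02 0 0 0;1 0 0 0 0 0 0;1 0 0 0 0 0 0' && python3 -c "
from h import *
to(.6145,-.2915,.037,-.245)"
```

```text
clock: 8.33
tool_pos: [0.6156, -0.2873, 0.1538]
eef_rot: [0.786, 0.618, -0.0, -0.002]
contact_force: [-0.5, 0.2, 0.4]
opening: 0.999
finger_force: 0.0
shift [-0.0045  0.0003  0.1168] turn 0.006963333223816148 yaw -0.238 z [-0.003  0.002 -1.   ] q [ 0.29  0.88  0.15  1.47 -0.17  0.8   0.27]
```

```bash
python3 -m inch '1 -.004 0 .02 0 0 .007;1 0 0 .025 0 0 0;1 0 0 .025 0 0 0;1 0 0 .025 0 0 0;1 0 0 .02 0 0 0;1 0 0 .002 0 0 0;1 0 0 0 0 0 0' && python3 -m inch '-1 0 0 0 0 0 0;-1 0 0 0 0 0 0;-1 0 0 0 0 0 0;-1 0 0 0 0 0 0;-1 0 0 0 0 0 0;-1 0 0 0 0 0 0;-1 0 0 0 0 0 0;-1 0 0 0 0 0 0' 30
```

```text
clock: 8.92
tool_pos: [0.6154, -0.2929, 0.0381]
eef_rot: [0.789, 0.615, 0.0, -0.0]
contact_force: [0.6, -0.0, -0.2]
opening: 1.0
finger_force: 0.0
clock: 9.58
tool_pos: [0.6151, -0.2935, 0.0388]
eef_rot: [0.789, 0.615, 0.0, 0.0]
contact_force: [-2.4, 1.0, 6.5]
opening: 0.676
finger_force: 30.0
```

```bash
python3 -m inch '-1 0 0 -.01 0 0 0;-1 0 0 -.02 0 0 0;-1 0 0 -.025 0 0 0;-1 0 0 -.025 0 0 0;-1 0 0 -.025 0 0 0;-1 0 0 -.025 0 0 0;-1 0 0 -.01 0 0 0;-1 0 0 0 0 0 -.1;-1 0 0 0 0 0 -.1;-1 0 0 0 0 0 -.095;-1 0 0 0 0 0 0;-1 0 0 0 0 0 0' 35 && python3 -c "
from h import *
to(.5505,.031,.0755,.05)"
```

```text
clock: 10.58
tool_pos: [0.6143, -0.293, 0.1766]
eef_rot: [0.691, 0.723, -0.0, -0.001]
contact_force: [-0.6, 0.4, -6.2]
opening: 0.679
finger_force: 35.0
shift [ 0.3265 -0.0489  0.1017] turn -0.004775853887662551 yaw 0.0452 z [-0.002  0.001 -1.   ] q [ 0.34  0.85  0.08  1.45 -0.08  0.85  0.49]
```

```bash
python3 -m inch '-1 .015 -.002 0 0 0 -.005;-1 .025 -.004 0 0 0 0;-1 .025 -.004 0 0 0 0;-1 .025 -.004 0 0 0 0;-1 .025 -.004 0 0 0 0;-1 .025 -.004 0 0 0 0;-1 .025 -.004 0 0 0 0;-1 .025 -.004 0 0 0 0;-1 .025 -.004 0 0 0 0;-1 .025 -.004 0 0 0 0;-1 .025 -.004 0 0 0 0;-1 .025 -.003 0 0 0 0;-1 .02 -.002 0 0 0 0;-1 .01 -.001 0 0 0 0;-1 .006 0 0 0 0 0;-1 0 0 0 0 0 0;-1 0 0 0 0 0 0'
python3 - <<'E'
from h import *
to(.5505,.031,.0755,.05)
for n in("top","scene"):
    p,W=cloud(n)
    if n=="scene": cv2.imwrite('pics/s3.png',cv2.resize(p[120:280,220:460,::-1],None,fx=3,fy=3))
    m=(W[...,2]>.0405)&(W[...,2]<.049)&(abs(W[...,1]-.027)<.09)&(abs(W[...,0]-.55)<.06); print("lip",rect(W,m))
    m=(W[...,2]>.19)&(W[...,2]<.206)&(abs(W[...,1]-.031)<.075)&(abs(W[...,0]-.55)<.05); print("mould?",rect(W,m) if m.sum()>5 else 0)
E
```

```text
clock: 12.0
tool_pos: [0.5504, 0.0282, 0.1777]
eef_rot: [0.689, 0.725, -0.0, 0.001]
contact_force: [-0.4, -0.8, -6.4]
opening: 0.675
finger_force: 35.0
shift [0.0029 0.0002 0.1022] turn 0.0011070369822301362 yaw 0.0511 z [ 0.001 -0.001 -1.   ] q [-0.21  0.7   0.13  1.87 -0.15  0.58  0.06]
lip (np.int64(140), array([552.9, -18.2]), array([55.9, 91.6]), 89.9)
mould? (np.int64(352), array([552.2, -14.5]), array([60. , 36.3]), 0.6)
lip (np.int64(425), array([550.8,  35.8]), array([ 96.7, 150.7]), 3.5)
mould? (np.int64(332), array([549.6,  31.1]), array([ 65.8, 119. ]), 4.0)
```

View pics/s3.png

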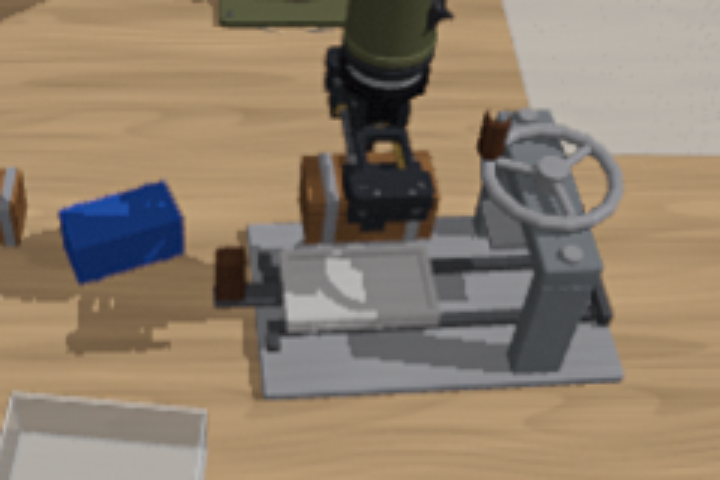

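The mould hangs above the tray, with the mould at (370,195) in the crop and the tray at (358,288). In the same camera it needs to move about 4.5 mm further in +y. I'll correct that and lower.

```bash
python3 -m inch '-1 .0045 .0005 .01 0 0 0;-1 0 0 .02 0 0 0;-1 0 0 .02 0 0 0;-1 0 0 .02 0 0 0;-1 0 0 .015 0 0 0;-1 0 0 .008 0 0 0;-1 0 0 .004 0 0 0;-1 0 0 .002 0 0 0;-1 0 0 0 0 0 0' ; python3 -m inch '-1 0 0 .0015 0 0 0;-1 0 0 .0015 0 0 0;-1 0 0 0 0 0 0'
```

```text
clock: 12.85
tool_pos: [0.5506, 0.034, 0.0788]
eef_rot: [0.688, 0.725, 0.0, 0.0]
contact_force: [-0.0, -0.7, -6.0]
opening: 0.678
finger_force: 35.0
clock: 13.1
tool_pos: [0.5505, 0.0342, 0.0761]
eef_rot: [0.688, 0.726, 0.0, 0.0]
contact_force: [-0.5, 0.2, -5.1]
opening: 0.68
finger_force: 35.0
```

```bash
python3 -m inch '-1 0 0 .001 0 0 0;-1 0 0 .001 0 0 0;-1 0 0 0 0 0 0' ; python3 -m inch '.8 0 0 0 0 0 0;.8 0 0 0 0 0 0;.8 0 0 0 0 0 0;.8 0 0 0 0 0 0;.8 0 0 0 0 0 0;.8 0 0 0 0 0 0;.8 0 0 -.02 0 0 0;.8 0 0 -.03 0 0 0;.8 0 0 -.03 0 0 0;.8 0 0 -.03 0 0 0;.8 -.04 0 -.01 0 0 0;.8 -.04 0 0 0 0 0;.8 -.04 0 0 0 0 0;.8 -.04 0 0 0 0 0;.8 0 0 0 0 0 0;.8 0 0 0 0 0 0'
python3 - <<'E'
from h import *
for n in("top","scene"):
    p,W=cloud(n)
    if n=="top": cv2.imwrite('pics/t4.png',cv2.resize(p[150:310,110:350,::-1],None,fx=3,fy=3))
    m=(W[...,2]>.0405)&(W[...,2]<.049)&(abs(W[...,1]-.027)<.09)&(abs(W[...,0]-.55)<.06); print("lip",rect(W,m))
    m=(W[...,2]>.085)&(W[...,2]<.106)&(abs(W[...,1]-.034)<.075)&(abs(W[...,0]-.55)<.05); print("mould",rect(W,m), np.median(W[m][:,2]))
    m=(W[...,2]>.088)&(W[...,2]<.102)&(abs(W[...,1]+.1)<.03)&(abs(W[...,0]-.556)<.03); print("block",rect(W,m))
to(.5565,-.099,.064,.05)
E
```

```text
clock: 13.35
tool_pos: [0.5505, 0.0342, 0.0747]
eef_rot: [0.688, 0.726, 0.0, 0.0]
contact_force: [-0.8, 1.0, 4.0]
opening: 0.678
finger_force: 35.0
clock: 14.68
tool_pos: [0.5581, -0.1294, 0.1937]
eef_rot: [0.69, 0.723, -0.001, 0.001]
contact_force: [-0.1, 1.3, -0.0]
opening: 0.902
finger_force: 0.0
lip (np.int64(283), array([550.3,  30.7]), array([ 92.3, 151.4]), 2.7)
mould (np.int64(909), array([550.2,  32.9]), array([ 60.3, 120. ]), 3.3) 0.0956673812628577
block (np.int64(0), array([0., 0.]), array([0., 0.]), 0.0)
lip (np.int64(329), array([551.1,  35.5]), array([ 96. , 150.4]), 3.0)
mould (np.int64(734), array([551.6,  37.7]), array([ 64.9, 117.9]), 2.2) 0.09684548557305546
block (np.int64(73), array([557.8, -93.7]), array([26.1, 26.9]), 1.9)
shift [ 0.0254 -0.0006  0.1295] turn 0.0037564684231543577 yaw 0.0538 z [-0.001  0.001 -1.   ] q [ 0.08  0.7   0.1   1.79 -0.11  0.66  0.3 ]
```

View pics/t4.png

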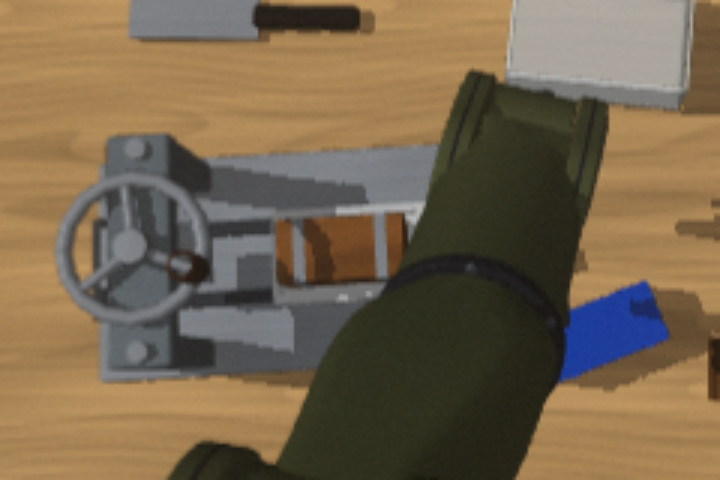

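The mould is seated about 2 mm off the tray centre with its top at 96 mm. I'll push the carriage home with shut fingers against the block's front face, which keeps the wrist away from the knob.

```bash
python3 -m inch '-1 -.02 0 0 0 0 0;-1 0 0 .02 0 0 0;-1 0 0 .03 0 0 0;-1 0 0 .03 0 0 0;-1 0 0 .03 0 0 0;-1 0 0 .02 0 0 0;-1 0 0 0 0 0 0;-1 0 0 0 0 0 0;-1 0 0 0 0 0 0;-1 0 0 0 0 0 0' 20; python3 -m inch '-1 .005 0 0 0 0 0;-1 .005 0 0 0 0 0;-1 .005 0 0 0 0 0;-1 .005 0 0 0 0 0;-1 .005 0 0 0 0 0;-1 .005 0 0 0 0 0;-1 .007 0 0 0 0 0;-1 .009 0 0 0 0 0;-1 .01 0 0 0 0 0;-1 .01 0 0 0 0 0;-1 .01 0 0 0 0 0;-1 .01 0 0 0 0 0;-1 .01 0 0 0 0 0;-1 .01 0 0 0 0 0;-1 .01 0 0 0 0 0'; python3 -c "
from h import *
to(.5485,.04,.064,.05)"
```

```text
clock: 15.62
tool_pos: [0.561, -0.1451, 0.0653]
eef_rot: [0.688, 0.726, 0.001, 0.001]
contact_force: [0.1, 0.1, 0.3]
opening: 0.166
finger_force: 0.0
clock: 16.87
tool_pos: [0.5539, -0.0286, 0.0637]
eef_rot: [0.688, 0.726, 0.0, 0.0]
contact_force: [2.0, -3.8, 2.2]
opening: 0.006
finger_force: 1.6
shift [ 0.0688 -0.0018 -0.0003] turn 0.003227058383618253 yaw 0.0532 z [ 0.001  0.    -1.   ] q [-0.08  0.89  0.08  1.91 -0.19  0.34  0.2 ]
```

```bash
python3 -m inch '-1 .01 0 0 0 0 0;-1 .01 0 0 0 0 0;-1 .01 0 0 0 0 0;-1 .01 0 0 0 0 0;-1 .01 0 0 0 0 0;-1 .008 0 0 0 0 0;-1 .005 0 0 0 0 0;-1 .003 0 0 0 0 0;-1 0 0 0 0 0 0';  python3 -m inch '-1 .003 0 0 0 0 0;-1 .003 0 0 0 0 0;-1 .002 0 0 0 0 0;-1 0 0 0 0 0 0'
```

```text
clock: 17.62
tool_pos: [0.549, 0.0376, 0.0634]
eef_rot: [0.688, 0.726, -0.0, -0.001]
contact_force: [-0.3, -0.7, 0.0]
opening: 0.005
finger_force: 0.0
clock: 17.95
tool_pos: [0.5486, 0.043, 0.0635]
eef_rot: [0.689, 0.725, -0.001, -0.0]
contact_force: [-0.8, -4.3, -0.8]
opening: 0.004
finger_force: 2.0
```

```bash
python3 -m inch '-1 .003 0 0 0 0 0;-1 .003 0 0 0 0 0;-1 .002 0 0 0 0 0;-1 0 0 0 0 0 0';  python3 -m inch '-1 .002 0 0 0 0 0;-1 .002 0 0 0 0 0;-1 0 0 0 0 0 0'
```

```text
clock: 18.28
tool_pos: [0.5485, 0.0431, 0.0636]
eef_rot: [0.691, 0.723, -0.004, 0.003]
contact_force: [-0.6, -19.0, -0.2]
opening: 0.002
finger_force: 9.3
clock: 18.53
tool_pos: [0.5485, 0.0431, 0.0637]
eef_rot: [0.692, 0.722, -0.006, 0.005]
contact_force: [0.3, -25.2, -1.6]
opening: 0.006
finger_force: 12.8
```

```bash
python3 -m inch '-1 -.02 0 0 0 0 0;-1 -.03 0 0 0 0 0;-1 -.03 0 0 0 0 0;-1 -.02 0 -.02 0 0 0;-1 0 0 -.035 0 0 0;-1 0 0 -.04 0 0 0;-1 0 0 -.04 0 0 0;-1 0 0 -.04 0 0 0;-1 0 0 -.04 0 0 0;-1 0 0 -.04 0 0 0;0 0 0 -.02 0 0 0;0 0 0 0 0 0 0'
python3 - <<'E'
from h import *
from scipy.optimize import least_squares
for n in("top","scene"):
    p,W=cloud(n)
    if n=="scene": cv2.imwrite('pics/s5.png',cv2.resize(p[120:280,260:500,::-1],None,fx=3,fy=3))
    D=np.hypot(W[...,0]-.5425,W[...,1]-.197)
    m=(W[...,2]>.237)&(W[...,2]<.255)&(D<.085); print("knob",rect(W,m),W[m].mean(0))
    m=(W[...,2]>.188)&(W[...,2]<.2)&(D<.075)&(D>.047); Q=W[m]
    print("rim",m.sum(),least_squares(lambda a:np.hypot(Q[:,0]-a[0],Q[:,1]-a[1])-.06,[.5425,.197],loss="soft_l1",f_scale=.003).x)
    m=(W[...,2]>.088)&(W[...,2]<.102)&(abs(W[...,1]-.07)<.03)&(abs(W[...,0]-.548)<.03); print("block",rect(W,m))
to(.5215,.1405,.33,.05)
E
```

```text
clock: 19.53
tool_pos: [0.5571, -0.0431, 0.344]
eef_rot: [0.688, 0.726, 0.004, 0.004]
contact_force: [0.5, 0.3, -0.8]
opening: 0.132
finger_force: 0.0
knob (np.int64(43), array([519.4, 139.7]), array([22. , 26.5]), 89.1) [0.52019094 0.13884184 0.24469261]
rim 726 [0.54048808 0.19411609]
block (np.int64(0), array([0., 0.]), array([0., 0.]), 0.0)
knob (np.int64(48), array([524.9, 143.9]), array([25. , 18.7]), 67.9) [0.5276917  0.14359482 0.24495123]
rim 489 [0.54551453 0.19957308]
block (np.int64(76), array([551. ,  70.8]), array([27.1, 26. ]), 86.8)
shift [ 0.1848 -0.0229  0.0092] turn 0.00419444191975149 yaw 0.0542 z [ 0.001  0.001 -1.   ] q [-0.12  0.5   0.19  1.67 -0.11  0.99  0.16]
```

View pics/s5.png

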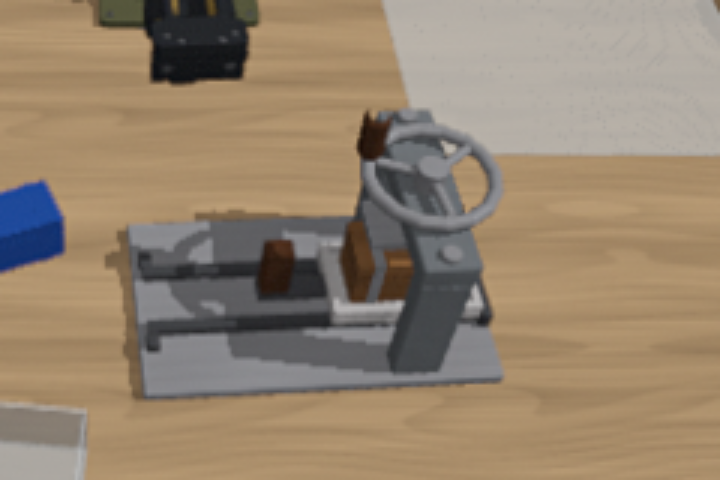

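The carriage is home: its block sits 129 mm from the wheel axis in the scene view, at crop (276,267). The knob is at crop (374,135). Next I'll go to the knob.

```bash
python3 -m inch '.3 .03 -.004 0 0 0 .004;.3 .03 -.004 0 0 0 0;.3 .03 -.004 0 0 0 0;.3 .03 -.004 0 0 0 0;.3 .03 -.003 0 0 0 0;.3 .02 -.002 0 0 0 0;.3 .015 -.001 0 0 0 0;.3 0 0 .02 0 0 0;.3 0 0 .02 0 0 0;.3 0 0 0 0 0 0;.3 0 0 0 0 0 0'; python3 -c "
from h import *
to(.5225,.1405,.219,.05)"
```

```text
clock: 20.55
tool_pos: [0.5216, 0.1398, 0.2967]
eef_rot: [0.689, 0.724, -0.002, -0.001]
contact_force: [0.2, -0.1, -0.1]
opening: 0.651
finger_force: 0.0
shift [0.0008 0.0014 0.0777] turn -0.00064996396189132 yaw 0.0494 z [-0.005 -0.002 -1.   ] q [-0.46  0.52  0.18  1.77 -0.12  0.86 -0.18]
```

```bash
python3 -m inch '.3 .001 .001 .02 0 0 0;.3 0 0 .02 0 0 0;.3 0 0 .02 0 0 0;.3 0 0 .015 0 0 0;.3 0 0 0 0 0 0;-1 0 0 0 0 0 0;-1 0 0 0 0 0 0;-1 0 0 0 0 0 0;-1 0 0 0 0 0 0;-1 0 0 0 0 0 0;-1 0 0 0 0 0 0;-1 0 0 0 0 0 0' 25; python3 -c "
from h import *
to(.5225,.1405,.219,.05)"
```

```text
clock: 21.55
tool_pos: [0.5231, 0.1409, 0.2244]
eef_rot: [0.69, 0.724, -0.001, -0.001]
contact_force: [-4.3, -0.3, 5.8]
opening: 0.286
finger_force: 25.0
shift [-0.0004 -0.0006  0.0054] turn -0.0009134275346296405 yaw 0.0491 z [-0.002  0.    -1.   ] q [-0.44  0.62  0.15  1.86 -0.14  0.68 -0.16]
```

Run:
```python
import numpy as np
a=np.radians(-112.8-10*np.arange(40)); P=np.round(60*np.stack([np.sin(a),np.cos(a)],1),1); D=np.diff(P,axis=0)
print(" ".join(f"{i}:({x:.1f},{y:.1f})" for i,(x,y) in enumerate(D,1)))
```

```text
1:(4.9,-9.2) 2:(6.4,-8.3) 3:(7.7,-7.0) 4:(8.9,-5.6) 5:(9.7,-3.9) 6:(10.2,-2.2) 7:(10.4,-0.4) 8:(10.4,1.4) 9:(10.0,3.2) 10:(9.2,4.9) 11:(8.3,6.4) 12:(7.0,7.7) 13:(5.6,8.9) 14:(3.9,9.7) 15:(2.2,10.2) 16:(0.4,10.4) 17:(-1.4,10.4) 18:(-3.2,10.0) 19:(-4.9,9.2) 20:(-6.4,8.3) 21:(-7.7,7.0) 22:(-8.9,5.6) 23:(-9.7,3.9) 24:(-10.2,2.2) 25:(-10.4,0.4) 26:(-10.4,-1.4) 27:(-10.0,-3.2) 28:(-9.2,-4.9) 29:(-8.3,-6.4) 30:(-7.0,-7.7) 31:(-5.6,-8.9) 32:(-3.9,-9.7) 33:(-2.2,-10.2) 34:(-0.4,-10.4) 35:(1.4,-10.4) 36:(3.2,-10.0) 37:(4.9,-9.2) 38:(6.4,-8.3) 39:(7.7,-7.0)
```

```bash
python3 -m inch '-1 .0049 -.0092 0 0 0 0;-1 .0064 -.0083 0 0 0 0;-1 .0077 -.007 0 0 0 0;-1 .0089 -.0056 0 0 0 0;-1 .0097 -.0039 0 0 0 0;-1 0 0 0 0 0 0;-1 0 0 0 0 0 0'; python3 -c "
from h import *
c=np.array([.5235,.1415])+[.0205,.0564];s=get_state();d=s['tool_pos'][:2]-c;print(np.hypot(*d),np.degrees(np.arctan2(d[1],d[0])))"
```

```text
clock: 22.13
tool_pos: [0.4861, 0.1773, 0.2243]
eef_rot: [0.689, 0.725, -0.001, -0.001]
contact_force: [-6.2, 0.1, 8.2]
opening: 0.291
finger_force: 25.0
0.0614409608220448 -160.37327321430053
```

```bash
python3 -m inch '-1 .0102 -.0022 0 0 0 0;-1 .0104 -.0004 0 0 0 0;-1 .0104 .0014 0 0 0 0;-1 .01 .0032 0 0 0 0;-1 .0092 .0049 0 0 0 0;-1 .0083 .0064 0 0 0 0;-1 .007 .0077 0 0 0 0;-1 .0056 .0089 0 0 0 0;-1 .0039 .0097 0 0 0 0;-1 .0022 .0102 0 0 0 0;-1 0 0 0 0 0 0;-1 0 0 0 0 0 0'; python3 -m inch '-1 .0004 .0104 0 0 0 0;-1 -.0014 .0104 0 0 0 0;-1 -.0032 .01 0 0 0 0;-1 -.0049 .0092 0 0 0 0;-1 -.0064 .0083 0 0 0 0;-1 0 0 0 0 0 0'; python3 -c "
from h import *
c=np.array([.5235,.1415])+[.0205,.0564];s=get_state();d=s['tool_pos'][:2]-c;print(np.hypot(*d),np.degrees(np.arctan2(d[1],d[0])))
to(.5,.2,.2244,.05)"
```

```text
clock: 23.13
tool_pos: [0.5358, 0.2574, 0.2245]
eef_rot: [0.689, 0.724, 0.002, 0.001]
contact_force: [3.3, 1.2, 1.4]
opening: 0.283
finger_force: 25.0
clock: 23.63
tool_pos: [0.5837, 0.2413, 0.2244]
eef_rot: [0.69, 0.723, -0.0, 0.0]
contact_force: [-0.2, -2.0, 5.1]
opening: 0.284
finger_force: 25.0
0.05887618907004049 47.53478037163261
shift [-0.0374 -0.0856  0.    ] turn -0.003204030848547479 yaw 0.0468 z [ 0.    -0.001 -1.   ] q [-0.56  0.73  0.17  1.58 -0.15  0.84 -0.28]
```

Tracking is good, about 200° so far with low forces. I'll go on.

```bash
python3 -m inch '-1 -.0077 .007 0 0 0 0;-1 -.0089 .0056 0 0 0 0;-1 -.0097 .0039 0 0 0 0;-1 -.0102 .0022 0 0 0 0;-1 -.0104 .0004 0 0 0 0;-1 -.0104 -.0014 0 0 0 0;-1 -.01 -.0032 0 0 0 0;-1 -.0092 -.0049 0 0 0 0;-1 -.0083 -.0064 0 0 0 0;-1 -.007 -.0077 0 0 0 0;-1 -.0056 -.0089 0 0 0 0;-1 0 0 0 0 0 0'; python3 -m inch '-1 -.0039 -.0097 0 0 0 0;-1 -.0022 -.0102 0 0 0 0;-1 -.0004 -.0104 0 0 0 0;-1 0 0 0 0 0 0' 40;python3 -c "
from h import *
c=np.array([.5235,.1415])+[.0205,.0564];s=get_state();d=s['tool_pos'][:2]-c;print(np.hypot(*d),np.degrees(np.arctan2(d[1],d[0])))"
```

```text
clock: 24.63
tool_pos: [0.5729, 0.146, 0.2244]
eef_rot: [0.689, 0.724, 0.0, -0.001]
contact_force: [-3.4, 1.0, 6.0]
opening: 0.284
finger_force: 25.0
clock: 24.97
tool_pos: [0.5444, 0.1377, 0.2244]
eef_rot: [0.689, 0.724, 0.001, 0.0]
contact_force: [-0.6, 1.3, 4.4]
opening: 0.281
finger_force: 40.0
0.06016659064313185 -89.57834932440643
```

```bash
python3 -m inch '-1 .0007 -.0052 0 0 0 0;-1 .0007 -.0052 0 0 0 0;-1 .0016 -.005 0 0 0 0;-1 .0016 -.005 0 0 0 0;-1 0 0 0 0 0 0'; python3 -m inch '-1 .0025 -.0046 0 0 0 0;-1 .0024 -.0046 0 0 0 0;-1 0 0 0 0 0 0;-1 0 0 0 0 0 0';python3 -c "
from h import *
c=np.array([.5235,.1415])+[.0205,.0564];s=get_state();d=s['tool_pos'][:2]-c;print(np.hypot(*d),np.degrees(np.arctan2(d[1],d[0])))"
```

```text
clock: 25.38
tool_pos: [0.5264, 0.1399, 0.2244]
eef_rot: [0.69, 0.724, 0.002, 0.002]
contact_force: [6.3, -1.8, 2.9]
opening: 0.285
finger_force: 40.0
clock: 25.72
tool_pos: [0.5257, 0.1402, 0.2246]
eef_rot: [0.692, 0.722, 0.006, 0.01]
contact_force: [25.2, -10.4, -14.0]
opening: 0.283
finger_force: 40.0
0.06052652836658626 -107.55083877901822
```

```bash
python3 -m inch '-1 .0015 -.0025 0 0 0 0;-1 .001 -.0015 0 0 0 0;-1 0 0 0 0 0 0;-1 0 0 0 0 0 0' 50;python3 - <<'E'
from h import *
c=np.array([.5235,.1415])+[.0205,.0564];s=get_state();d=s['tool_pos'][:2]-c;print(np.hypot(*d),np.degrees(np.arctan2(d[1],d[0])))
E
```

```text
clock: 26.05
tool_pos: [0.5255, 0.1404, 0.2247]
eef_rot: [0.693, 0.721, 0.008, 0.013]
contact_force: [34.9, -13.7, -21.0]
opening: 0.278
finger_force: 50.0
0.06045761020836184 -107.8575772847496
```

```bash
python3 -m inch '-1 -.001 .003 0 0 0 0;-1 -.001 .003 0 0 0 0;-1 0 0 0 0 0 0' 20;python3 -m inch '.4 0 0 0 0 0 0;.4 0 0 0 0 0 0;.4 0 0 0 0 0 0;.4 0 0 0 0 0 0;.4 0 0 0 0 0 0;.4 0 0 -.02 0 0 0;.4 0 0 -.03 0 0 0;.4 0 0 -.03 0 0 0;.4 0 0 -.03 0 0 0;.4 -.04 0 -.01 0 0 0;.4 -.04 0 0 0 0 0;.4 -.04 0 0 0 0 0;.4 -.04 0 0 0 0 0;.4 -.04 0 0 0 0 0;.4 0 0 0 0 0 0;.4 0 0 0 0 0 0'
python3 - <<'E'
from h import *
for n in("top","scene"):
    p,W=cloud(n)
    if n=="scene": cv2.imwrite('pics/s6.png',cv2.resize(p[120:280,260:500,::-1],None,fx=3,fy=3))
    D=np.hypot(W[...,0]-.5425,W[...,1]-.197)
    m=(W[...,2]>.237)&(W[...,2]<.255)&(D<.085); print("knob",rect(W,m),W[m].mean(0))
    m=(W[...,2]>.088)&(W[...,2]<.102)&(abs(W[...,1]-.07)<.03)&(abs(W[...,0]-.548)<.03); print("block",rect(W,m))
E
```

```text
clock: 26.3
tool_pos: [0.5259, 0.1413, 0.2247]
eef_rot: [0.692, 0.722, 0.005, 0.008]
contact_force: [19.4, -8.2, -7.3]
opening: 0.284
finger_force: 20.0
clock: 27.63
tool_pos: [0.525, -0.0565, 0.3431]
eef_rot: [0.692, 0.722, -0.001, -0.001]
contact_force: [0.3, 1.1, -0.1]
opening: 0.699
finger_force: 0.0
knob (np.int64(54), array([526.4, 137.3]), array([24.6, 24.9]), 32.1) [0.52474152 0.13572071 0.2446542 ]
block (np.int64(0), array([0., 0.]), array([0., 0.]), 0.0)
knob (np.int64(48), array([529.5, 142. ]), array([24.1, 21.2]), 60.1) [0.5326886  0.14141518 0.24437512]
block (np.int64(74), array([550.8,  70.6]), array([26.6, 26.4]), 84.8)
```

View pics/s6.png

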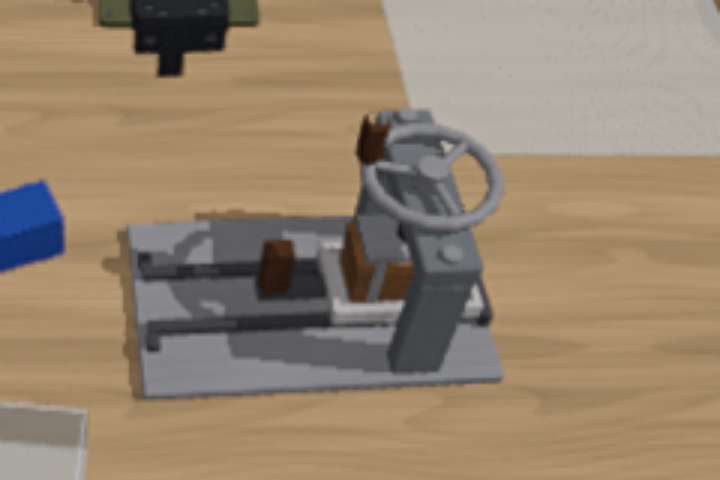

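The platen now rests on the mould at crop (380,240), the carriage is still home, and the knob is just short of its start bearing. I'll measure the wheel angle more precisely by comparing images.

Run:
```python
from h import *
for n,c in(("top",(.5404,.1938)),("scene",(.5455,.1995))):
    f=np.load(f"/tmp/{n}.npz"); K=camera_model(n); th=np.radians(np.arange(0,360,.5)); out=[]
    p1,d1=snapshot(n)
    for p,d in((f["p"],f["d"]),(p1,d1)):
        _,W=cloud(n,p,d); D=np.hypot(W[...,0]-c[0],W[...,1]-c[1])
        m=(W[...,2]>.181)&(W[...,2]<.2)&(D>.018)&(D<.05)
        A=np.arctan2(W[m][:,1]-c[1],W[m][:,0]-c[0])
        h=np.exp(8*0)*np.array([np.exp((np.cos(A-t)-1)/.004).sum() for t in th]); out.append(h)
        k=(W[...,2]>.205)&(W[...,2]<.255)&(D>.035)&(D<.085); v=W[k].mean(0); print(n,"knob ang",np.degrees(np.arctan2(v[1]-c[1],v[0]-c[0])),"platen z",np.nanmedian(W[(W[...,2]>.098)&(W[...,2]<.14)&(abs(W[...,1]-.158)<.008)&(abs(W[...,0]-.543)<.02)][:,2]))
    a,b=[o-o.mean() for o in out]
    cc=[(np.roll(a,s)*b).sum()/np.sqrt((a*a).sum()*(b*b).sum()) for s in range(-40,41)]
    i=int(np.argmax(cc)); print(n,"spoke turn deg",(i-40)*.5,max(cc))
```

```text
top knob ang -110.08007024398395 platen z 0.12787839454838146
top knob ang -105.28230869397791 platen z 0.10902427505771271
top spoke turn deg 5.5 0.9881997371973392
scene knob ang -106.1338178120779 platen z 0.12986017231273464
scene knob ang -100.93134105481755 platen z 0.10905915727288072
scene spoke turn deg 5.5 0.9735589808061379
```

```bash
python3 -c "
from plant import r
print(r.finish_job())"
```

```text
the job is handed in; nothing more can be done
None
```

I handed the job in at about 28 s on the clock with the long mould flat in the tray, the carriage home and the arm clear. The wheel was wound about 6.19 rad from its start, against the required 6.1, until it stopped with the platen on the mould; the verdict was not shown, and I did not measure the platen force.

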